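Index the fairing carriage and lock it

TASK

With a fingertip, push the yellow carriage (the one carrying the white strut fairing) along its rails until it drops into the locating notches, then push the red-tabbed keeper bolt fully in over the carriage's edge to lock it. Only push: do not lift the carriage or tip it out of its rails, and leave the couplers, mandrel and other bits standing where they are.

Things in the scene. Friction and masses are not known exactly. Their poses are not given: they have to be found in the camera images.
- bed: Fixed rail bed: aluminium base plate, x -130 to 110, y -160 to 140, 10 mm thick. Steel rails along y, y -150 to 130, tops at z = 30 mm, between aluminium side walls (inner faces x = +/-47, tops z = 44). Origin on the table, midway between the walls; z up. The carriage travels to bed +y. Rail tops are notched (16 mm long, 6 mm deep; outer pair y = 22, inner pair y = 98). No end stop.
- carriage: Loose yellow carriage, about 0.6 kg, 90 (x) x 100 (y) mm, in line with the bed, on four 8 mm cross pins. Origin: centre, at the pins' underside; 30 mm above the table on the rails, 24 mm once dropped. Plate 8 to 18 mm above the origin; white fairing 30 mm wide on it, top at 48 mm. Sideways play 2 mm. Slides at some 1 to 8 N.
- push_face (a point): Centre of the carriage's rear (bed y-) face, an upright yellow plate 90 mm wide reaching 15 mm above and below this point. Push here towards bed +y. The space behind it is free.
- home (a point): In plan, where push_face lies when the carriage sits centred in the notches (bed x = 0, y = 10 mm; 42 mm above the table). Within about 4 mm of there all four pins fall 6 mm into the notches, and pushing on then meets a firm stop (the notch walls).
- keeper (a joint): Keeper bolt with red tab, slides along bed +x (away from the robot); 0 = withdrawn, 0.035 m = fully in on its stop, its steel tongue 24 mm over the seated carriage's edge. Takes about 1.5 N, stays where left. The tongue clears a seated carriage's plate by 3 mm, but runs into the plate of one still up on the rails.
- keeper_tab (a point): Centre of the robot-side (bed x-) face of the keeper's red upright tab; moves with it. Tab 26 mm wide (bed y), 12 thick (bed x); face from 52 to 83 mm above the table. Space behind it is free above the grey housing (bed x -120 to -54, y 30 to 90, top 44 mm). At keeper 0: bed x = -102, y = 60 mm.
- coupler_a: Loose blue anodized quick coupler, 32 mm across, 46 mm high, upright on the bed's far ledge (bed x about 85 mm). Leave alone.
- coupler_b: Second, like coupler_a. Leave alone.
- mandrel: Loose upright steel mandrel, foot 40 mm across, 85 mm high, left of the bed. Leave alone.
- manifold_block: Loose aluminium manifold block, 50 x 70 x 30 mm, left of the bed. Leave alone.
- driver: Loose screwdriver lying beyond the bed. Leave alone.
- jar: Loose small jar, 48 mm across, 60 mm high, right of the bed. Leave alone.
Not all that is in view belongs to the job. Of the things like the carriage, leave any that is blue or orange; of the rest the smaller one is meant.

How it is judged:
By the outcome, as a careful person would: the job done as asked, in the order asked, and still so for the second after the job is handed in, with the robot touching nothing.
It also fails if it takes over 45 s, if anything falls off the work surface, if the arm or the gripper's body presses on something with over 40 N, if the wrist force passes 120 N, or if a joint passes its speed limit or range.

ROBOT

A 6-joint arm with a two-finger parallel gripper is mounted at the origin on the work surface. World frame = base frame: x ahead of the robot, y to its left, z up, the work surface at z = 0. Lengths are in mm, angles in rad, forces in N, time in s.
With the tool pointing down it reaches from about 250 to 725 mm from the base axis. Payload 9.7 kg.
Tool frame: the origin (TCP) lies midway between the tips of the shut fingers; the grasp point (between the pads) lies grip_depth behind it (grip_depth is the distance from the TCP to the grasp point, in mm); z points along the fingers, y is the line along which they close (so a half turn about z gives the same grasp; the last joint's range is limited). The gripper opens to 85 mm and grips with 20 to 120 N. Pads are 22 mm wide; open, the fingers measure 114 mm over their backs; the gripper's body (76 mm by 85 mm) begins 54 mm behind the grasp point. The pads swing forward as they close: fully open they stand 13 mm farther back than shut.
Start: joints at [-1.227, 0.087, 0.176, 1.66, 0, 1.571], TCP at [185.384, -517.812, 231.284] pointing down, gripper open.
Joint ranges: [-3.13, 3.13], [-0.85, 1.81], [-1.15, 1.24], [-2.2, 2.28], [-1.44, 1.52], [-3.14, 3.14]. Speed limits (rad/s): [2.22, 2.22, 2.57, 3.14, 3.14, 3.14].

INTERFACE

Orientations are given as a unit quaternion [x, y, z, w].
In Python, from bench import get_state, read_camera, job_done, grip_depth gives the robot as it stands.
- The arm moves only by the tool step_arm, never from a script. Its argument "plan" is a list of rows, each an object with "rot": the turn, a rotation vector about the tool's x, y, z in rad, a list of three; "travel": the shift along the tool's x, y, z in m, a list of three; "grip": the gripper command: -1 is fully open, 1 is shut, values between are in proportion. In form: [{"rot": [rx, ry, rz], "travel": [tx, ty, tz], "grip": grip}, ...]. A call has 1 to 10 rows; each row shifts and turns the commanded pose from where the row before left it, along the tool's axes as they then stand; what a row does not reach is not made up. A row lasts 1/10 s, in which the tool goes at most 50 mm and 8.59 degrees, less where a joint would pass 70% of its speed; a pose out of reach is approached as far as the arm can. A call is refused whole if a number of a shift passes 0.05 or a number of a turn 0.15, either way. A call with a gripper value outside its range is refused whole. The fingers move at their own pace and stop on an object; the grip force is fixed at half the most. Time passes only in rows, so rows that do not move let the fingers close. It gives the time, the measured TCP pose, the force, the opening and the grip force at its end, in the units of the state.
- get_state(): the state, without advancing time (a new reading comes with each control period).
- read_camera(name): name is "scene" or "side" or "wrist"; returns a dict with "img" (384x512x3 uint8, red, green, blue), "fx", "fy", "cx", "cy" (pixels), "rvec" (rotation vector, rad) and "tvec" (3), from world to camera coordinates, as OpenCV has them. Camera axes: x right, y down, z forward; pixel columns grow to the right and rows downward; lengths in mm; the calibration is good to about 2 mm. The wrist camera is an equidistant fisheye: a pixel r from the principal point sees the ray r / f radians off the axis. A picture is of the moment at which its call begins. There is no depth.
- job_done(): hands the job in; it is judged then, once.
The state is a dict: "clock": time; "joints": joint angles; "qd": joint speeds; "joint_torque": joint torques, N m; "tool_pos": TCP position; "eef_rot": TCP orientation; "wrist_force": force on the tool from outside, world axes, zero at the start; "moment": the same for the moment, N m; "grip_width": finger opening in mm; "finger_force": force on a finger pad.
Only numpy, scipy, OpenCV 4.12 (cv2) and the standard library are available. Lean on these libraries where they do the work, as an engineer would, in place of code of your own. Each camera call takes 0.05 s, during which the arm holds its last target. There are 200 camera calls.

## Working session

There is one attempt and no reset: what is moved stays moved. The work goes in short steps, Python scripts to look and compute and a tool call to move; the robot and the scene stay as the last step left them, time stands still between calls to the robot, and variables do not carry over. Pictures are saved under pics/ and viewed, at most 13 in all, crops included, and the job is handed in when it is done.

Besides the shell and the picture viewer there is one more tool, called after "Request:" as name(argument=value, ...), one argument or row to a line, values as JSON. step_arm: Moves the arm, as the interface text tells. Its arguments: {"type":"object","properties":{"plan":{"type":"array","items":{"type":"object","properties":{"rot":{"type":"array","items":{"type":"number"}},"travel":{"type":"array","items":{"type":"number"}},"grip":{"type":"number"}}}}},"required":["plan"]}

```bash
mkdir -p pics; cat > h.py <<'E'
import numpy as np, cv2
from bench import get_state, read_camera, job_done, grip_depth
def cam(n,save=None):
    c=read_camera(n)
    if save: cv2.imwrite('pics/'+save,c['img'][:,:,::-1])
    return c
def ray(c,u,v):
    R=cv2.Rodrigues(np.array(c['rvec'],float))[0]; t=np.array(c['tvec'],float).ravel()
    d=R.T@np.array([(u-c['cx'])/c['fx'],(v-c['cy'])/c['fy'],1.]); return -R.T@t,d
def onz(c,u,v,z):
    o,d=ray(c,u,v); return o+d*(z-o[2])/d[2]
def proj(c,P):
    K=np.array([[c['fx'],0,c['cx']],[0,c['fy'],c['cy']],[0,0,1.]])
    return cv2.projectPoints(np.array(P,float).reshape(-1,1,3),np.array(c['rvec'],float),np.array(c['tvec'],float),K,None)[0].reshape(-1,2)
E
python3 - <<'E'
from h import *
a=cam('scene','s1.png');b=cam('side','d1.png')
print(get_state(),grip_depth)
for c in(a,b):print(ray(c,256,192),c['fx'])
E
```

```text
{'clock': 0.1, 'joints': array([-1.22699007e+00,  8.73936741e-02,  1.75228959e-01,  1.65983401e+00,
        2.49238526e-06,  1.57082253e+00]), 'qd': array([-1.94160136e-05, -3.97037869e-04,  2.44093892e-03, -9.64648290e-05,
        1.03556462e-04,  5.94337505e-04]), 'joint_torque': array([-6.18829799e-04, -5.21561015e+01,  4.65654302e+01,  1.59352395e-02,
       -6.52205790e-05, -1.02400563e-05]), 'tool_pos': array([ 185.3181671 , -517.60995738,  230.66824882]), 'eef_rot': array([ 9.85263069e-01,  1.71044798e-01, -1.01619571e-04, -5.92549151e-04]), 'wrist_force': array([-0.17167973,  0.52294378, -0.12721791]), 'moment': array([-0.01230207,  0.00948122,  0.01622546]), 'finger_force': 0.0, 'grip_width': 85.24974018024996} 18.700000000000003
(array([1005.90494135, -522.18225683,  722.1791222 ]), array([-0.49101718,  0.53735071, -0.68574068])) 375.28188407652175
(array([453.17057823, 668.29519466, 846.79944143]), array([ 0.0659137 , -0.67506264, -0.73503749])) 373.57745755315744
```

View pics/s1.png

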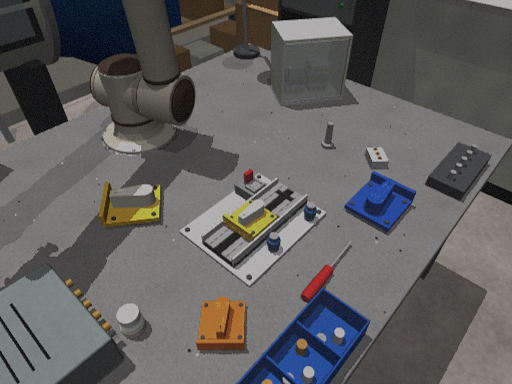

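View pics/d1.png

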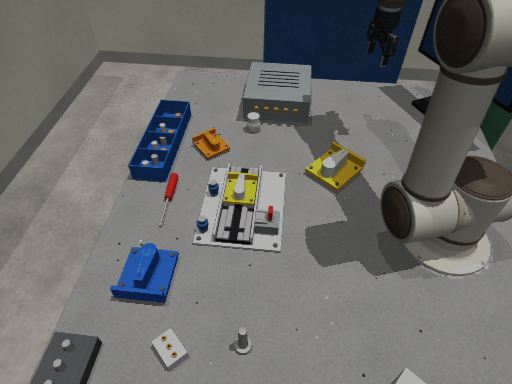

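The scene picture shows the bed at about (253,223), with the small yellow carriage at (250,215) and the red tab at (249,176). The side view has them at (242,205), (240,190) and (270,213). The larger yellow piece at (130,205) in the scene view is a decoy.

```bash
python3 - <<'E'
from h import *
def rect(c,z,x0,y0,w,h,s):
    W=[(x0,y0,z),(x0+w,y0,z),(x0+w,y0+h,z),(x0,y0+h,z)]
    H=cv2.getPerspectiveTransform(np.float32(proj(c,W)),np.float32([(0,0),(w*s,0),(w*s,h*s),(0,h*s)]))
    return cv2.warpPerspective(c['img'],H,(int(w*s),int(h*s)),flags=cv2.INTER_LINEAR)
out=[]
for n in('scene','side'):
    c=cam(n)
    hsv=cv2.cvtColor(c['img'],cv2.COLOR_RGB2HSV)
    ctr=onz(c,*( (253,223) if n=='scene' else (242,205)),10);print(n,ctr)
    x0,y0=round(ctr[0]-200),round(ctr[1]-200);print(x0,y0)
    r=rect(c,10,x0,y0,400,400,1);out.append(r)
    # white plate
    h=cv2.cvtColor(r,cv2.COLOR_RGB2HSV);m=((h[...,2]>165)&(h[...,1]<40)).astype(np.uint8)
    m=cv2.morphologyEx(m,cv2.MORPH_OPEN,np.ones((3,3)));m=cv2.morphologyEx(m,cv2.MORPH_CLOSE,np.ones((15,15)))
    k=max(cv2.findContours(m,0,1)[0],key=cv2.contourArea)
    b=cv2.minAreaRect(k);print('plate',b[0][0]+x0,b[0][1]+y0,b[1:],)
    print(cv2.boxPoints(b)+[x0,y0])
    cv2.drawContours(r,[np.intp(cv2.boxPoints(b))],0,(255,0,255),1)
    # yellow at z48
    r=rect(c,48,x0,y0,400,400,1);h=cv2.cvtColor(r,cv2.COLOR_RGB2HSV)
    m=cv2.inRange(h,(20,130,120),(32,255,255))
    k=[k for k in cv2.findContours(m,0,1)[0] if cv2.contourArea(k)>800]
    for q in k:
        b=cv2.minAreaRect(q);print('yel',b[0][0]+x0,b[0][1]+y0,b[1:]);print((cv2.boxPoints(b)+[x0,y0]).round())
    m=cv2.inRange(hsv,(0,150,90),(6,255,255))|cv2.inRange(hsv,(174,150,90),(180,255,255))
    for q in cv2.findContours(m,0,1)[0]:
        if cv2.contourArea(q)>15:
            bb=cv2.boundingRect(q);print('red',bb,onz(c,bb[0]+bb[2]/2,bb[1]+bb[3]/2,68))
cv2.imwrite('pics/r.png',np.hstack(out)[:,:,::-1])
E
```

```text
scene [567.71287135 -54.39335187  10.        ]
368 -254
plate 565.0451202392578 -86.22793579101562 ((235.64596557617188, 217.07398986816406), 0.4151795506477356)
[[ 446.43874359   21.45245361]
 [ 448.01171112 -195.61585236]
 [ 683.65148926 -193.9083252 ]
 [ 682.07852173   23.15997314]]
yel 568.5 -66.0 ((88.0, 103.0), 90.0)
[[ 517. -110.]
 [ 620. -110.]
 [ 620.  -22.]
 [ 517.  -22.]]
yel 387.0 -221.5 ((65.0, 38.0), 90.0)
[[ 368. -254.]
 [ 406. -254.]
 [ 406. -189.]
 [ 368. -189.]]
red (302, 265, 31, 35) [ 809.94688276 -123.91201713   68.        ]
red (244, 170, 9, 6) [472.49940854  31.98027367  68.        ]
side [563.62235265 -43.43725893  10.        ]
364 -243
plate 562.5476684570312 -57.671844482421875 ((237.64707946777344, 321.8289794921875), 0.48146581649780273)
[[ 442.37615204  102.23849487]
 [ 445.08049774 -219.57913971]
 [ 682.71917725 -217.58218384]
 [ 680.01483154  104.23544312]]
yel 572.0 -68.0 ((96.0, 90.0), 90.0)
[[ 527. -116.]
 [ 617. -116.]
 [ 617.  -20.]
 [ 527.  -20.]]
red (268, 206, 5, 7) [476.85211657  12.78034677  68.        ]
red (165, 173, 13, 25) [767.79467681 -43.7200264   68.        ]
```

View pics/r.png

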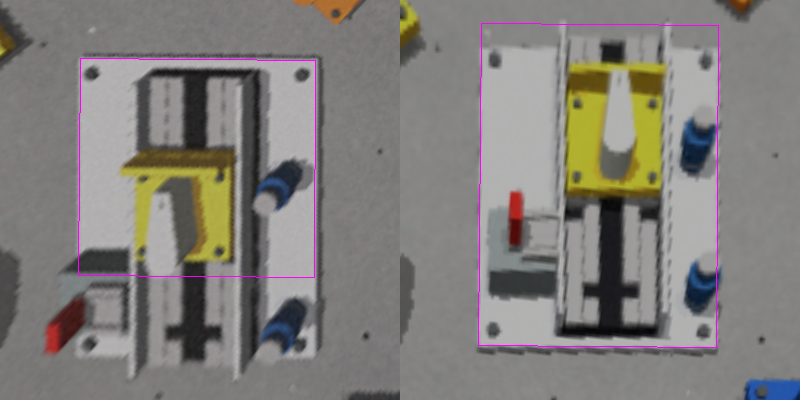

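Request:
step_arm(
  plan=[
    {"rot": [0,0,0.112],"travel": [0,0,0],"grip": 1},
    {"rot": [0,0,0.112],"travel": [0,0,0],"grip": 1},
    {"rot": [0,0,0.112],"travel": [0,0,0],"grip": 1},
    {"rot": [0,0,0],"travel": [0.03,-0.03,0],"grip": 1},
    {"rot": [0,0,0],"travel": [0.03,-0.03,0],"grip": 1},
    {"rot": [0,0,0],"travel": [0.03,-0.03,0],"grip": 1},
    {"rot": [0,0,0],"travel": [0.03,-0.03,0],"grip": 1},
    {"rot": [0,0,0],"travel": [0.03,-0.03,0],"grip": 1},
    {"rot": [0,0,0],"travel": [0.03,-0.03,0],"grip": 1},
  ],
)

```text
clock: 1.1
tool_pos: [364.9, -335.0, 231.3]
eef_rot: [1.0, 0.004, 0.0, 0.0]
wrist_force: [-0.1, -0.5, -0.4]
grip_width: -0.0
finger_force: 0.0
```

Request:
step_arm(
  plan=[
    {"rot": [0,0,0],"travel": [0.03,-0.02,0],"grip": 1},
    {"rot": [0,0,0],"travel": [0.03,-0.02,0],"grip": 1},
    {"rot": [0,0,0],"travel": [0.03,-0.02,0.01],"grip": 1},
    {"rot": [0,0,0],"travel": [0.03,-0.02,0.02],"grip": 1},
    {"rot": [0,0,0],"travel": [0.03,-0.02,0.02],"grip": 1},
    {"rot": [0,0,0],"travel": [0.03,-0.02,0.02],"grip": 1},
    {"rot": [0,0,0],"travel": [0.03,-0.02,0.02],"grip": 1},
    {"rot": [0,0,0],"travel": [0,0,0.02],"grip": 1},
    {"rot": [0,0,0],"travel": [0,0,0.01],"grip": 1},
    {"rot": [0,0,0],"travel": [0,0,0],"grip": 1},
  ],
)

```text
clock: 2.1
tool_pos: [571.8, -194.7, 109.7]
eef_rot: [1.0, 0.004, -0.001, -0.0]
wrist_force: [-0.6, 0.6, 0.6]
grip_width: 0.2
finger_force: 0.0
```

```bash
python3 - <<'E'
from h import *
c=cam('wrist','w1.png'); print(c['fx'],c['cx'],c['cy'],get_state()['tool_pos'])
c=cam('scene'); i=c['img'][120:290,160:350]
cv2.imwrite('pics/s2.png',cv2.resize(i,None,fx=4,fy=3.5,interpolation=cv2.INTER_CUBIC)[:,:,::-1])
E
```

```text
297.3186396354542 254.36346266318952 190.7119913916595 [ 572.22150051 -195.05315061  111.18448426]
```

View pics/w1.png

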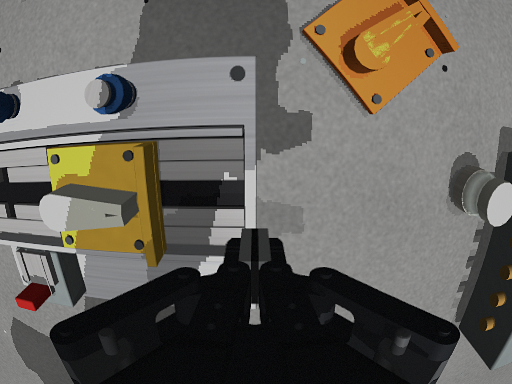

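View pics/s2.png

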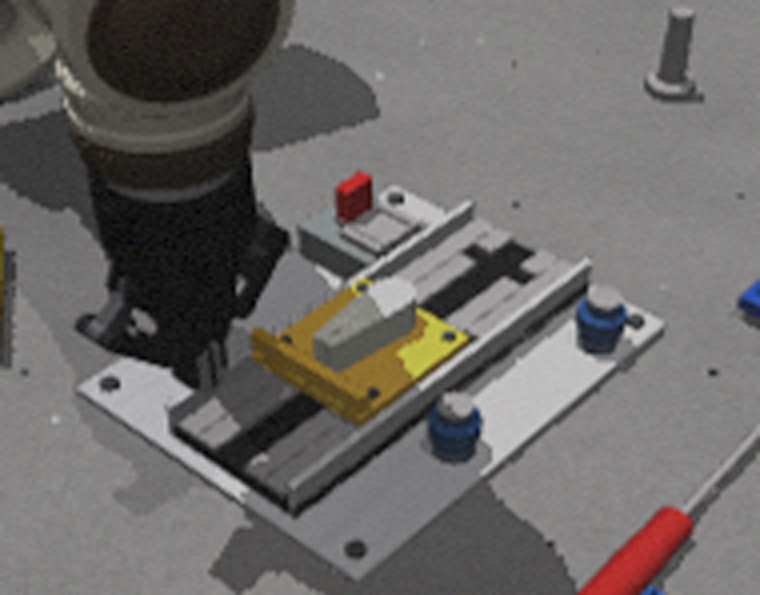

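Request:
step_arm(
  plan=[
    {"rot": [0,0,0.143],"travel": [0.002,0,0],"grip": 1},
    {"rot": [0,0,0.143],"travel": [0,0,0],"grip": 1},
    {"rot": [0,0,0.143],"travel": [0,0,0],"grip": 1},
    {"rot": [0,0,0.143],"travel": [0,0,0],"grip": 1},
    {"rot": [0,0,0.143],"travel": [0,0,0],"grip": 1},
    {"rot": [0,0,0.143],"travel": [0,0,0],"grip": 1},
    {"rot": [0,0,0.143],"travel": [0,0,0],"grip": 1},
    {"rot": [0,0,0.143],"travel": [0,0,0],"grip": 1},
    {"rot": [0,0,0.143],"travel": [0,0,0],"grip": 1},
    {"rot": [0,0,0.143],"travel": [0,0,0],"grip": 1},
  ],
)

```text
clock: 3.2
tool_pos: [395.6, -425.1, 113.7]
eef_rot: [0.888, -0.445, -0.002, -0.114]
wrist_force: [-0.1, 0.4, -0.2]
grip_width: 0.1
finger_force: 0.0
```

Request:
step_arm(
  plan=[
    {"rot": [0,0,0.141],"travel": [0,0,0],"grip": 1},
    {"rot": [0,0,0],"travel": [0,0,0.02],"grip": 1},
    {"rot": [0,0,0],"travel": [0,0,0.02],"grip": 1},
    {"rot": [0,0,0],"travel": [0,0,0.02],"grip": 1},
    {"rot": [0,0,0],"travel": [0,0,0.012],"grip": 1},
    {"rot": [0,0,0],"travel": [0,0,0],"grip": 1},
    {"rot": [0,0,0],"travel": [-0.01,0,0],"grip": 1},
    {"rot": [0,0,0],"travel": [-0.01,0,0],"grip": 1},
    {"rot": [0,0,0],"travel": [-0.01,0,0],"grip": 1},
    {"rot": [0,0,0],"travel": [0,0,0],"grip": 1},
  ],
)

```text
clock: 4.2
tool_pos: [350.6, -405.2, 47.6]
eef_rot: [0.872, -0.472, -0.006, -0.131]
wrist_force: [0.2, -0.5, -0.1]
grip_width: -0.2
finger_force: 0.0
```

```bash
python3 - <<'E'
from h import *
s=get_state();print(s['tool_pos'],s['eef_rot'],s['wrist_force'])
out=[]
for n,b in(('scene',(120,290,160,350)),('side',(140,260,170,310))):
    c=cam(n);i=c['img'][b[0]:b[1],b[2]:b[3]];out.append(cv2.resize(i,(400,400),interpolation=cv2.INTER_CUBIC))
cv2.imwrite('pics/s3.png',np.hstack(out)[:,:,::-1])
E
```

```text
[ 350.62511132 -405.23301091   47.55429939] [ 0.87184141 -0.47182534 -0.00560367 -0.13130882] [ 0.17412456 -0.47161911 -0.07370494]
```

View pics/s3.png

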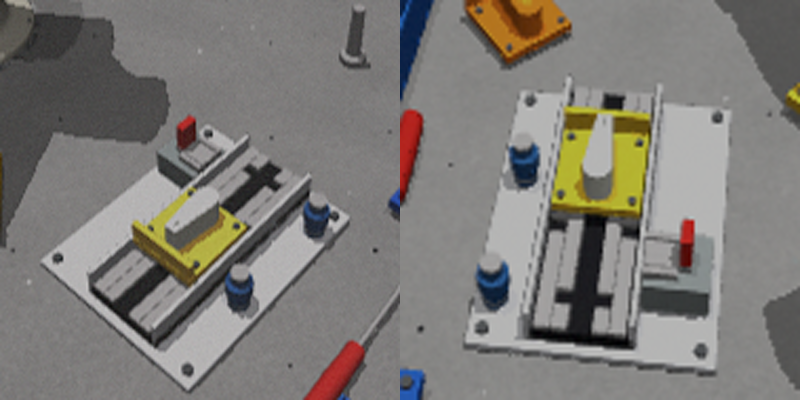

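The view shows the carriage untouched, but the arm has strayed far from the commanded place. Before moving on I'll check the joints.

```bash
python3 - <<'E'
from h import *
from scipy.spatial.transform import Rotation as R
s=get_state();print(s['joints'].round(3),s['wrist_force'],s['clock']);print(R.from_quat(s['eef_rot']).as_matrix().round(3))
c=cam('scene','s4.png')
E
```

```text
[-0.978  0.193 -0.084  1.428  0.228  3.141] [-0.21772541 -0.05204847 -0.88618661] 4.3
[[ 0.555 -0.824  0.114]
 [-0.821 -0.52   0.234]
 [-0.133 -0.224 -0.965]]
```

View pics/s4.png

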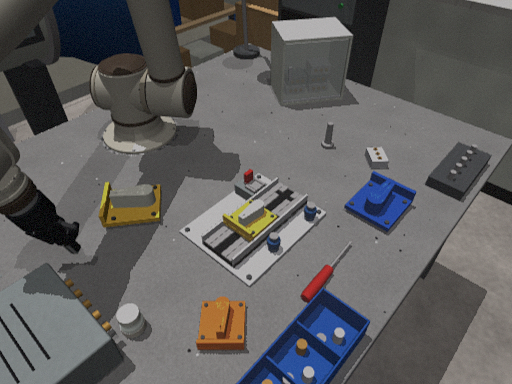

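Request:
step_arm(
  plan=[
    {"rot": [0,0,0],"travel": [-0.004,-0.007,-0.03],"grip": 1},
    {"rot": [0,0,0],"travel": [-0.004,-0.007,-0.03],"grip": 1},
    {"rot": [0,0,0],"travel": [-0.004,-0.007,-0.03],"grip": 1},
    {"rot": [0,0,0],"travel": [-0.004,-0.007,-0.03],"grip": 1},
    {"rot": [0,0,0],"travel": [-0.004,-0.007,-0.03],"grip": 1},
    {"rot": [0,0,0],"travel": [0,0,0],"grip": 1},
  ],
)

```text
clock: 4.95
tool_pos: [352.8, -407.9, 206.0]
eef_rot: [0.872, -0.472, -0.003, -0.13]
wrist_force: [1.1, -0.0, 0.6]
grip_width: 0.1
finger_force: 0.0
```

```bash
cat > g.py <<'E'
from h import *
from scipy.spatial.transform import Rotation as R
import sys
x,y,z,yaw=map(float,sys.argv[1:])
s=get_state();C=R.from_quat(s['eef_rot'])
T=R.from_matrix([[np.cos(yaw),np.sin(yaw),0],[np.sin(yaw),-np.cos(yaw),0],[0,0,-1]])
r=(C.inv()*T).as_rotvec();d=np.array([x,y,z])-s['tool_pos']
print('pos',s['tool_pos'].round(1),'j',s['joints'].round(2),'F',s['wrist_force'].round(1),'rot',r.round(3),'d tool now',C.inv().apply(d).round(1),'after rot',T.inv().apply(d).round(1))
E
python3 g.py 574 -185 160 1.579
```

```text
pos [ 352.8 -407.9  206. ] j [-0.98  0.17  0.2   1.73  0.23  3.14] F [ 1.1 -0.   0.6] rot [-0.252 -0.242 -2.552] d tool now [ -54.4 -288.   121.6] after rot [221.  223.1  46. ]
```

Request:
step_arm(
  plan=[
    {"rot": [-0.014,-0.0134,-0.142],"travel": [0,0,0],"grip": 1},
    {"rot": [-0.014,-0.0134,-0.142],"travel": [0,0,0],"grip": 1},
    {"rot": [-0.014,-0.0134,-0.142],"travel": [0,0,0],"grip": 1},
    {"rot": [-0.014,-0.0134,-0.142],"travel": [0,0,0],"grip": 1},
    {"rot": [-0.014,-0.0134,-0.142],"travel": [0,0,0],"grip": 1},
    {"rot": [-0.014,-0.0134,-0.142],"travel": [0,0,0],"grip": 1},
    {"rot": [-0.014,-0.0134,-0.142],"travel": [0,0,0],"grip": 1},
    {"rot": [-0.014,-0.0134,-0.142],"travel": [0,0,0],"grip": 1},
    {"rot": [-0.014,-0.0134,-0.142],"travel": [0,0,0],"grip": 1},
  ],
)

```text
clock: 5.85
tool_pos: [351.9, -406.7, 200.8]
eef_rot: [0.985, 0.153, -0.003, -0.084]
wrist_force: [0.3, -0.0, -0.3]
grip_width: 0.1
finger_force: 0.0
```

Request:
step_arm(
  plan=[
    {"rot": [-0.014,-0.0134,-0.142],"travel": [0,0,0],"grip": 1},
    {"rot": [-0.014,-0.0134,-0.142],"travel": [0,0,0],"grip": 1},
    {"rot": [-0.014,-0.0134,-0.142],"travel": [0,0,0],"grip": 1},
    {"rot": [-0.014,-0.0134,-0.142],"travel": [0,0,0],"grip": 1},
    {"rot": [-0.014,-0.0134,-0.142],"travel": [0,0,0],"grip": 1},
    {"rot": [-0.014,-0.0134,-0.142],"travel": [0,0,0],"grip": 1},
    {"rot": [-0.014,-0.0134,-0.142],"travel": [0,0,0],"grip": 1},
    {"rot": [-0.014,-0.0134,-0.142],"travel": [0,0,0],"grip": 1},
    {"rot": [-0.014,-0.0134,-0.142],"travel": [0,0,0],"grip": 1},
    {"rot": [0,0,0],"travel": [0,0,0],"grip": 1},
  ],
)

```text
clock: 6.85
tool_pos: [351.7, -406.5, 201.4]
eef_rot: [0.702, 0.712, 0.001, -0.003]
wrist_force: [-0.7, 0.4, -0.1]
grip_width: -0.3
finger_force: 0.0
```

```bash
python3 g.py 574 -185 160 1.579
```

```text
pos [ 351.7 -406.5  201.4] j [-0.86  0.05  0.08  1.61  0.    0.7 ] F [-0.7  0.4 -0.1] rot [-0.002 -0.005  0.006] d tool now [218.1 225.5  42. ] after rot [219.7 224.1  41.4]
```

Request:
step_arm(
  plan=[
    {"rot": [0,0,0.006],"travel": [0.0275,0.028,0],"grip": 1},
    {"rot": [0,0,0],"travel": [0.0275,0.028,0],"grip": 1},
    {"rot": [0,0,0],"travel": [0.0275,0.028,0],"grip": 1},
    {"rot": [0,0,0],"travel": [0.0275,0.028,0],"grip": 1},
    {"rot": [0,0,0],"travel": [0.0275,0.028,0],"grip": 1},
    {"rot": [0,0,0],"travel": [0.0275,0.028,0.01],"grip": 1},
    {"rot": [0,0,0],"travel": [0.0275,0.028,0.02],"grip": 1},
    {"rot": [0,0,0],"travel": [0.0275,0.028,0.02],"grip": 1},
    {"rot": [0,0,0],"travel": [0,0,0.03],"grip": 1},
    {"rot": [0,0,0],"travel": [0,0,0.02],"grip": 1},
  ],
)

```text
clock: 7.85
tool_pos: [574.2, -183.1, 99.3]
eef_rot: [0.706, 0.708, 0.0, -0.004]
wrist_force: [-0.5, 0.2, 0.0]
grip_width: -0.1
finger_force: 0.0
```

```bash
python3 g.py 574 -170 36 1.579
```

```text
pos [ 574.2 -183.1   99.3] j [-0.31  0.21  0.06  1.43  0.    1.26] F [-0.5  0.2  0. ] rot [-0.006 -0.006 -0.005] d tool now [12.7  0.2 63.4] after rot [13.1 -0.1 63.3]
```

Request:
step_arm(
  plan=[
    {"rot": [0,0,0],"travel": [0,0,0.02],"grip": 1},
    {"rot": [0,0,0],"travel": [0,0,0.02],"grip": 1},
    {"rot": [0,0,0],"travel": [0,0,0.015],"grip": 1},
    {"rot": [0,0,0],"travel": [0,0,0.005],"grip": 1},
    {"rot": [0,0,0],"travel": [0.01,0,0],"grip": 1},
    {"rot": [0,0,0],"travel": [0.01,0,0],"grip": 1},
    {"rot": [0,0,0],"travel": [0.01,0,0],"grip": 1},
    {"rot": [0,0,0],"travel": [0.008,0,0],"grip": 1},
    {"rot": [0,0,0],"travel": [0.008,0,0],"grip": 1},
  ],
)

```text
clock: 8.75
tool_pos: [573.8, -137.2, 43.2]
eef_rot: [0.705, 0.709, 0.001, -0.002]
wrist_force: [-0.1, -0.2, -0.2]
grip_width: -0.1
finger_force: 0.0
```

```bash
python3 g.py 574 -37 37 1.579
```

```text
pos [ 573.8 -137.2   43.2] j [-0.24  0.19 -0.07  1.31  0.    1.33] F [-0.1 -0.2 -0.2] rot [-0.002 -0.005 -0.001] d tool now [100.2   0.9   6.7] after rot [100.2   1.    6.2]
```

Request:
step_arm(
  plan=[
    {"rot": [0,0,0],"travel": [0,0,0.006],"grip": 1},
    {"rot": [0,0,0],"travel": [0.005,0,0],"grip": 1},
    {"rot": [0,0,0],"travel": [0.005,0,0],"grip": 1},
    {"rot": [0,0,0],"travel": [0.005,0,0],"grip": 1},
    {"rot": [0,0,0],"travel": [0.005,0,0],"grip": 1},
    {"rot": [0,0,0],"travel": [0.005,0,0],"grip": 1},
    {"rot": [0,0,0],"travel": [0.005,0,0],"grip": 1},
    {"rot": [0,0,0],"travel": [0.005,0,0],"grip": 1},
  ],
)

```text
clock: 9.55
tool_pos: [573.3, -102.8, 36.8]
eef_rot: [0.705, 0.709, 0.001, -0.003]
wrist_force: [0.5, -2.7, -1.4]
grip_width: 0.0
finger_force: 1.1
```

Request:
step_arm(
  plan=[
    {"rot": [0,0,0],"travel": [0.005,0,0],"grip": 1},
    {"rot": [0,0,0],"travel": [0.005,0,0],"grip": 1},
    {"rot": [0,0,0],"travel": [0.005,0,0],"grip": 1},
    {"rot": [0,0,0],"travel": [0.005,0,0],"grip": 1},
  ],
)

```text
clock: 9.95
tool_pos: [573.2, -82.7, 36.9]
eef_rot: [0.705, 0.709, 0.001, -0.003]
wrist_force: [-0.6, -2.5, -1.8]
grip_width: 0.2
finger_force: 1.1
```

Request:
step_arm(
  plan=[
    {"rot": [0,0,0],"travel": [0.005,0,0],"grip": 1},
    {"rot": [0,0,0],"travel": [0.005,0,0],"grip": 1},
    {"rot": [0,0,0],"travel": [0.005,0,0],"grip": 1},
    {"rot": [0,0,0],"travel": [0.005,0,0],"grip": 1},
    {"rot": [0,0,0],"travel": [0.005,0,0],"grip": 1},
    {"rot": [0,0,0],"travel": [0.004,0,0],"grip": 1},
    {"rot": [0,0,0],"travel": [0.003,0,0],"grip": 1},
    {"rot": [0,0,0],"travel": [0.003,0,0],"grip": 1},
  ],
)

```text
clock: 10.75
tool_pos: [573.0, -47.9, 37.0]
eef_rot: [0.705, 0.709, 0.001, -0.003]
wrist_force: [-0.7, -2.3, -2.7]
grip_width: -0.3
finger_force: 1.2
```

Request:
step_arm(
  plan=[
    {"rot": [0,0,0],"travel": [0.002,0,0],"grip": 1},
    {"rot": [0,0,0],"travel": [0.002,0,0],"grip": 1},
  ],
)

```text
clock: 10.95
tool_pos: [572.9, -44.0, 37.1]
eef_rot: [0.705, 0.709, 0.001, -0.003]
wrist_force: [0.4, -0.9, -0.7]
grip_width: 0.0
finger_force: 0.6
```

Request:
step_arm(
  plan=[
    {"rot": [0,0,0],"travel": [0.002,0,0],"grip": 1},
    {"rot": [0,0,0],"travel": [0.002,0,0],"grip": 1},
  ],
)

```text
clock: 11.15
tool_pos: [573.1, -39.9, 37.3]
eef_rot: [0.705, 0.709, 0.001, -0.003]
wrist_force: [0.3, -3.3, -0.3]
grip_width: -0.1
finger_force: 1.5
```

Request:
step_arm(
  plan=[
    {"rot": [0,0,0],"travel": [0.001,0,0],"grip": 1},
    {"rot": [0,0,0],"travel": [0.001,0,0],"grip": 1},
  ],
)

```text
clock: 11.35
tool_pos: [573.0, -38.4, 37.3]
eef_rot: [0.705, 0.709, 0.001, -0.002]
wrist_force: [-0.2, -4.1, 1.6]
grip_width: 0.1
finger_force: 2.0
```

```bash
python3 - <<'E'
from h import *
print(get_state()['wrist_force'])
c=cam('scene');i=c['img'][150:260,190:330]
d=cam('side');j=d['img'][150:260,180:300]
cv2.imwrite('pics/s5.png',np.hstack([cv2.resize(k,(400,330),interpolation=cv2.INTER_CUBIC) for k in(i,j)])[:,:,::-1])
E
```

```text
[-0.23273002 -4.1288868   1.5683013 ]
```

View pics/s5.png

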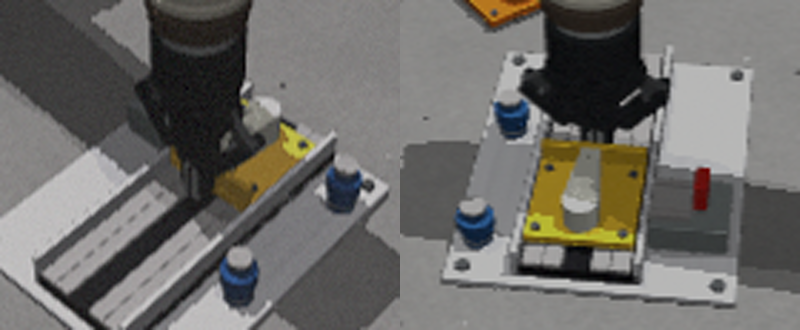

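The carriage has advanced to the keeper, with its front edge near (580,235) in the right half. I can't tell from this view whether it has dropped, so I'll test for the firm stop.

Request:
step_arm(
  plan=[
    {"rot": [0,0,0],"travel": [0.001,0,0],"grip": 1},
  ],
)

```text
clock: 11.55
tool_pos: [573.0, -37.5, 37.3]
eef_rot: [0.705, 0.709, 0.001, -0.003]
wrist_force: [0.7, -4.1, 2.6]
grip_width: 0.1
finger_force: 2.2
```

Request:
step_arm(
  plan=[
    {"rot": [0,0,0],"travel": [0.001,0,0],"grip": 1},
  ],
)

```text
clock: 11.65
tool_pos: [573.0, -36.4, 37.3]
eef_rot: [0.705, 0.709, 0.001, -0.003]
wrist_force: [0.2, -4.8, 2.4]
grip_width: 0.3
finger_force: 2.3
```

Request:
step_arm(
  plan=[
    {"rot": [0,0,0],"travel": [0.001,0,0],"grip": 1},
  ],
)

```text
clock: 11.75
tool_pos: [573.0, -35.3, 37.3]
eef_rot: [0.705, 0.709, 0.001, -0.003]
wrist_force: [0.5, -4.7, 1.9]
grip_width: 0.1
finger_force: 2.4
```

Request:
step_arm(
  plan=[
    {"rot": [0,0,0],"travel": [0.001,0,0],"grip": 1},
  ],
)

```text
clock: 11.85
tool_pos: [573.0, -34.2, 37.3]
eef_rot: [0.705, 0.709, 0.001, -0.003]
wrist_force: [0.9, -4.9, 2.3]
grip_width: 0.0
finger_force: 2.5
```

Request:
step_arm(
  plan=[
    {"rot": [0,0,0],"travel": [0.001,0,0],"grip": 1},
  ],
)

```text
clock: 11.95
tool_pos: [573.0, -33.2, 37.3]
eef_rot: [0.705, 0.709, 0.001, -0.003]
wrist_force: [-0.1, -4.5, 3.3]
grip_width: 0.2
finger_force: 2.5
```

```bash
python3 - <<'E'
from h import *
# triangulate front corners of plate via both views: yellow mask contours, front edge points
d=cam('side');c=cam('scene')
for n,k in(('side',d),('scene',c)):
    h=cv2.cvtColor(k['img'],cv2.COLOR_RGB2HSV);m=cv2.inRange(h,(18,130,60),(34,255,255))
    q=[q for q in cv2.findContours(m,0,1)[0] if cv2.contourArea(q)>60]
    for e in q: print(n,cv2.boundingRect(e))
# predictions of plate top corner positions in pixels for seated/unseated
s=get_state()['tool_pos'];yr=s[1]+11
for z in(48,42):
    P=[(573.5+sx*45,yr+dy,z) for sx in(-1,1) for dy in(0,100)]
    print(z,'side',proj(d,P).round(1).tolist(),'scene',proj(c,P).round(1).tolist())
j=d['img'][170:250,200:290]
i=c['img'][170:240,220:310]
cv2.imwrite('pics/s6.png',np.hstack([cv2.resize(k,(400,400),interpolation=cv2.INTER_CUBIC) for k in(i,j)])[:,:,::-1])
E
```

```text
side (217, 198, 37, 37)
side (305, 142, 61, 49)
scene (266, 191, 35, 28)
scene (99, 182, 62, 45)
48 side [[253.1, 203.0], [248.8, 231.3], [221.7, 200.2], [215.4, 228.1]] scene [[250.2, 198.5], [275.2, 179.4], [277.0, 215.7], [301.7, 194.8]]
42 side [[253.0, 204.4], [248.8, 232.6], [221.8, 201.6], [215.5, 229.4]] scene [[250.2, 200.2], [275.2, 181.1], [276.9, 217.3], [301.5, 196.5]]
```

View pics/s6.png

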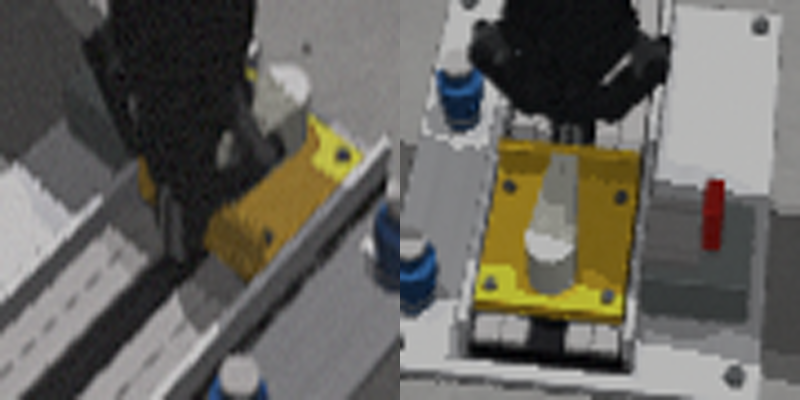

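Request:
step_arm(
  plan=[
    {"rot": [0,0,0],"travel": [0.001,0,0],"grip": 1},
  ],
)

```text
clock: 12.15
tool_pos: [573.0, -32.8, 37.3]
eef_rot: [0.705, 0.709, 0.0, -0.002]
wrist_force: [0.1, -12.5, 2.1]
grip_width: 0.1
finger_force: 6.1
```

Request:
step_arm(
  plan=[
    {"rot": [0,0,0],"travel": [0.001,0,0],"grip": 1},
  ],
)

```text
clock: 12.25
tool_pos: [573.0, -32.8, 37.4]
eef_rot: [0.705, 0.709, -0.0, -0.001]
wrist_force: [1.9, -16.8, 2.7]
grip_width: -0.3
finger_force: 8.7
```

Request:
step_arm(
  plan=[
    {"rot": [0,0,0],"travel": [-0.005,0,0],"grip": 1},
    {"rot": [0,0,0],"travel": [-0.015,0,0],"grip": 1},
    {"rot": [0,0,0],"travel": [-0.02,0,0],"grip": 1},
    {"rot": [0,0,0],"travel": [-0.01,0,0],"grip": 1},
    {"rot": [0,0,0],"travel": [0,0,-0.02],"grip": 1},
    {"rot": [0,0,0],"travel": [0,0,-0.03],"grip": 1},
    {"rot": [0,0,0],"travel": [0,0,-0.03],"grip": 1},
    {"rot": [0,0,0],"travel": [0,0,-0.02],"grip": 1},
  ],
)

```text
clock: 13.05
tool_pos: [573.8, -81.9, 138.9]
eef_rot: [0.705, 0.709, 0.002, -0.002]
wrist_force: [-0.3, 0.1, -0.1]
grip_width: -0.2
finger_force: 0.0
```

Request:
step_arm(
  plan=[
    {"rot": [0,0,0],"travel": [0,-0.02,0],"grip": 1},
    {"rot": [0,0,0],"travel": [0,-0.03,0],"grip": 1},
    {"rot": [0,0,0],"travel": [0.01,-0.03,0],"grip": 1},
    {"rot": [0,0,0],"travel": [0.025,-0.03,0],"grip": 1},
    {"rot": [0,0,0],"travel": [0.025,-0.03,0],"grip": 1},
    {"rot": [0,0,0],"travel": [0.025,-0.01,0],"grip": 1},
    {"rot": [0,0,0],"travel": [0.02,0,0],"grip": 1},
    {"rot": [0,0,0],"travel": [0,0,0],"grip": 1},
  ],
)

```text
clock: 13.85
tool_pos: [422.4, 23.9, 138.0]
eef_rot: [0.704, 0.71, 0.002, -0.003]
wrist_force: [0.9, -0.4, 0.3]
grip_width: -0.0
finger_force: 0.0
```

```bash
python3 g.py 430 23 62 1.579; python3 - <<'E'
from h import *
c=cam('scene');d=cam('side')
for k in(c,d):
    h=cv2.cvtColor(k['img'],cv2.COLOR_RGB2HSV);m=cv2.inRange(h,(18,130,60),(34,255,255))
    print([cv2.boundingRect(e) for e in cv2.findContours(m,0,1)[0] if cv2.contourArea(e)>60])
i=c['img'][150:250,200:320];j=d['img'][160:260,190:310]
cv2.imwrite('pics/s7.png',np.hstack([cv2.resize(k,(400,333),interpolation=cv2.INTER_CUBIC) for k in(i,j)])[:,:,::-1])
E
```

```text
pos [422.4  23.9 138. ] j [ 0.05 -0.23 -0.3   1.5   0.01  1.61] F [ 0.9 -0.4  0.3] rot [-0.002 -0.006  0.   ] d tool now [-1.4  7.7 76. ] after rot [-0.9  7.6 76. ]
[(251, 182, 50, 37), (99, 182, 62, 45)]
[(217, 198, 37, 37), (314, 142, 52, 49)]
```

View pics/s7.png

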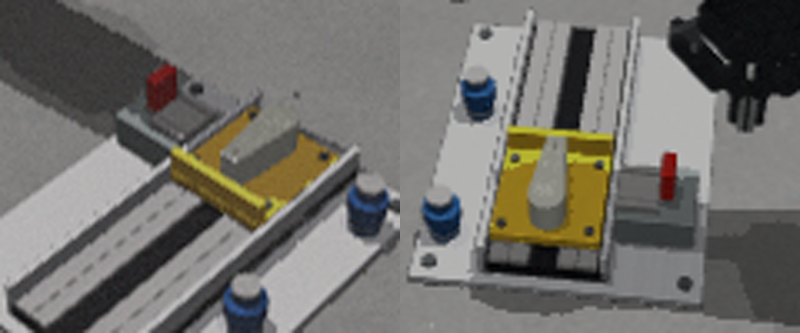

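The carriage sits low between the walls and level: its plate is below the wall tops (left half, about (300,165)). The tab at (162,88) is free, so I'm moving to the keeper.

Request:
step_arm(
  plan=[
    {"rot": [0,0,0],"travel": [0,0,0.02],"grip": 1},
    {"rot": [0,0,0],"travel": [0,0,0.025],"grip": 1},
    {"rot": [0,0,0],"travel": [0,0,0.02],"grip": 1},
    {"rot": [0,0,0],"travel": [0,0,0.01],"grip": 1},
    {"rot": [0,0,0],"travel": [0,0.005,0],"grip": 1},
    {"rot": [0,0,0],"travel": [0,0.008,0],"grip": 1},
    {"rot": [0,0,0],"travel": [0,0.008,0],"grip": 1},
    {"rot": [0,0,0],"travel": [0,0.005,0],"grip": 1},
    {"rot": [0,0,0],"travel": [0,0.005,0],"grip": 1},
    {"rot": [0,0,0],"travel": [0,0.005,0],"grip": 1},
  ],
)

```text
clock: 14.95
tool_pos: [459.2, 23.0, 62.9]
eef_rot: [0.705, 0.709, 0.001, -0.003]
wrist_force: [0.8, -0.8, -0.3]
grip_width: -0.2
finger_force: 0.4
```

Request:
step_arm(
  plan=[
    {"rot": [0,0,0],"travel": [0,0.005,0],"grip": 1},
    {"rot": [0,0,0],"travel": [0,0.005,0],"grip": 1},
    {"rot": [0,0,0],"travel": [0,0.005,0],"grip": 1},
  ],
)

```text
clock: 15.25
tool_pos: [473.9, 23.1, 62.7]
eef_rot: [0.705, 0.709, 0.001, -0.003]
wrist_force: [-1.0, 0.8, 1.7]
grip_width: 0.1
finger_force: 0.9
```

Request:
step_arm(
  plan=[
    {"rot": [0,0,0],"travel": [0,0.004,0],"grip": 1},
    {"rot": [0,0,0],"travel": [0,0.004,0],"grip": 1},
  ],
)

```text
clock: 15.45
tool_pos: [481.8, 23.1, 62.6]
eef_rot: [0.705, 0.709, 0.001, -0.003]
wrist_force: [-1.2, 0.3, 1.8]
grip_width: -0.1
finger_force: 0.8
```

Request:
step_arm(
  plan=[
    {"rot": [0,0,0],"travel": [0,0.003,0],"grip": 1},
    {"rot": [0,0,0],"travel": [0,0.003,0],"grip": 1},
  ],
)

```text
clock: 15.65
tool_pos: [487.8, 23.2, 62.6]
eef_rot: [0.705, 0.709, 0.001, -0.003]
wrist_force: [-1.6, 0.2, 2.6]
grip_width: 0.3
finger_force: 0.8
```

Request:
step_arm(
  plan=[
    {"rot": [0,0,0],"travel": [0,0.002,0],"grip": 1},
    {"rot": [0,0,0],"travel": [0,0.002,0],"grip": 1},
  ],
)

```text
clock: 15.85
tool_pos: [491.7, 23.2, 62.6]
eef_rot: [0.705, 0.709, 0.001, -0.003]
wrist_force: [-2.3, -0.0, 0.7]
grip_width: -0.0
finger_force: 0.8
```

Request:
step_arm(
  plan=[
    {"rot": [0,0,0],"travel": [0,0.002,0],"grip": 1},
  ],
)

```text
clock: 15.95
tool_pos: [492.9, 23.2, 62.6]
eef_rot: [0.705, 0.709, 0.0, -0.003]
wrist_force: [-13.7, 0.4, 8.3]
grip_width: -0.1
finger_force: 6.7
```

Request:
step_arm(
  plan=[
    {"rot": [0,0,0],"travel": [0,0.001,0],"grip": 1},
  ],
)

```text
clock: 16.05
tool_pos: [493.0, 23.2, 62.6]
eef_rot: [0.705, 0.709, -0.0, -0.004]
wrist_force: [-15.2, 0.4, 9.5]
grip_width: 0.1
finger_force: 7.6
```

Request:
step_arm(
  plan=[
    {"rot": [0,0,0],"travel": [0,-0.01,0],"grip": 1},
    {"rot": [0,0,0],"travel": [0,-0.02,0],"grip": 1},
    {"rot": [0,0,0],"travel": [0,-0.02,0],"grip": 1},
    {"rot": [0,0,0],"travel": [0,-0.01,-0.02],"grip": 1},
    {"rot": [0,0,0],"travel": [0,0,-0.03],"grip": 1},
    {"rot": [0,0,0],"travel": [0,0,-0.03],"grip": 1},
    {"rot": [0,0,0],"travel": [0,0,0],"grip": 1},
  ],
)

```text
clock: 16.75
tool_pos: [436.4, 22.4, 146.8]
eef_rot: [0.705, 0.709, 0.003, -0.001]
wrist_force: [1.0, 0.4, -0.4]
grip_width: 0.0
finger_force: 0.0
```

```bash
python3 - <<'E'
from h import *
c=cam('scene');d=cam('side')
i=c['img'][150:250,200:320];j=d['img'][160:260,190:310]
cv2.imwrite('pics/s8.png',np.hstack([cv2.resize(k,(400,333),interpolation=cv2.INTER_CUBIC) for k in(i,j)])[:,:,::-1])
E
```

```text
(no output)
```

View pics/s8.png

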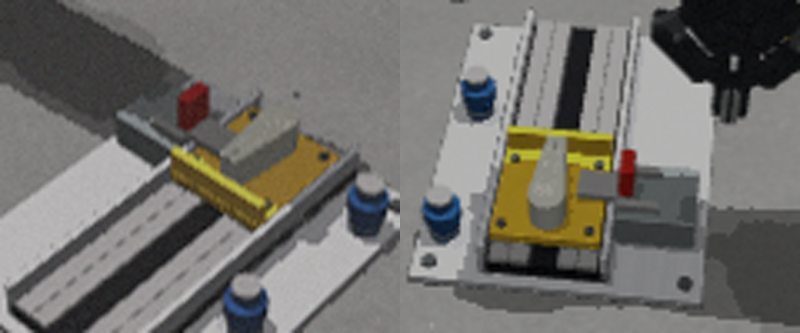

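The keeper tongue lies over the carriage plate at (598,187), the carriage is seated, the couplers are still standing and the arm is clear.

```bash
python3 -c "from bench import job_done; print(job_done())"
```

```text
the job is handed in; nothing more can be done
None
```

The carriage was pushed into the notches up to the firm stop, the keeper bolt was then pushed fully in over its edge, and the job was handed in at about 17 s; an early wrist turn ran into a joint limit and swung the arm off course, but the cameras showed nothing moved.

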